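# Call the next ball on the games-room dial

## Task

With a fingertip, push the dial's pointer arm round until its tip is over the disc of the same colour as the ball on the white stand, then press the white buzzer button right down and let it come up. Only push: never pinch the pointer, never sound the buzzer while the pointer is off the right disc, and leave the balls and everything else on the table where they are.

Things in the scene. Friction and masses are not known exactly. Their poses are not given: they have to be found in the camera images.
- pointer (a joint): hinge of the dial's pointer, rad: counter-clockwise from above is positive, stops at -1.75 and 1.75, 0 is mid-travel (pointing roughly towards the robot). It turns freely both ways with a stiff, spring-less friction (about 0.10 N m, some 1.2 N pushed 85 mm from the hub) and stays where it is left
- pointer_hub (a point): on the pointer's upright turning axis, top of the brass hub (radius 20 mm, from z = 34 to 60 mm above the table, this point at 58 mm). The hub is at the middle of the round wooden dial board (radius 148 mm, top 18 mm above the table, lying flat)
- pointer_tip (a point): tip of the white pointer arm, 127 mm from the axis, at 46 mm above the table. The arm is a level straight bar, 16 mm wide, its flanks upright, from 34 to 58 mm above the table (16 mm of air between it and the board), full width from the hub to 115 mm from the axis, then tapering to the tip
- pointer_left: left flank of the pointer arm, seen from the hub to the tip (the arm is two bars 7 mm thick side by side); origin on the turning axis at the table's height, x along the arm to the tip, z up. Push here to turn clockwise from above
- pointer_right: right flank of the pointer arm, its mirror image, same origin and axes. Push here to turn counter-clockwise from above
- disc_red: red disc fixed on the dial board, radius 18 mm, centred 127 mm from the dial's axis, its top 20 mm above the table (14 mm below the arm); origin at the centre of its underside. The four discs' places on the dial are shuffled; all lie within the pointer's travel, at -1.45, -0.75, 0.75 and 1.45 rad
- disc_yellow: yellow disc fixed on the dial board, radius 18 mm, centred 127 mm from the dial's axis, its top 20 mm above the table (14 mm below the arm); origin at the centre of its underside. The four discs' places on the dial are shuffled; all lie within the pointer's travel, at -1.45, -0.75, 0.75 and 1.45 rad
- disc_blue: blue disc fixed on the dial board, radius 18 mm, centred 127 mm from the dial's axis, its top 20 mm above the table (14 mm below the arm); origin at the centre of its underside. The four discs' places on the dial are shuffled; all lie within the pointer's travel, at -1.45, -0.75, 0.75 and 1.45 rad
- disc_green: green disc fixed on the dial board, radius 18 mm, centred 127 mm from the dial's axis, its top 20 mm above the table (14 mm below the arm); origin at the centre of its underside. The four discs' places on the dial are shuffled; all lie within the pointer's travel, at -1.45, -0.75, 0.75 and 1.45 rad
- ball_red_center (a point): centre of the plain red pool ball, 57 mm across, loose in a shallow square seat either on the white stand or in the dark wooden rack
- ball_yellow_center (a point): centre of the plain yellow pool ball, 57 mm across, loose in a shallow square seat either on the white stand or in the dark wooden rack
- ball_blue_center (a point): centre of the plain blue pool ball, 57 mm across, loose in a shallow square seat either on the white stand or in the dark wooden rack
- ball_green_center (a point): centre of the plain green pool ball, 57 mm across, loose in a shallow square seat either on the white stand or in the dark wooden rack
- stand_seat (a point): mouth of the one seat of the white stand (a fixed square block 80 by 80 by 30 mm), on its top face at 30 mm above the table; the ball here has its centre about 22 mm above this point. The three other balls sit in the dark rack (80 by 240 by 30 mm)
- buzzer_top (a point): centre of the top of the white round push button (radius 21 mm), 22 mm above the table, in its round black fixed housing (radius 29 mm, 12 mm tall); it is pressed straight down
- buzzer (a joint): how far the buzzer button is pressed, m: 0 up, 0.006 fully down; it sounds beyond 0.004. A spring (about 5 N fully down) brings it back up
- chalk_a: blue chalk cube, 23 by 23 by 21 mm, loose on the table, a bystander; origin on the table under it
- chalk_b: blue chalk cube, 23 by 23 by 21 mm, loose on the table, a bystander; origin on the table under it
- can: white and blue drinks can, 66 mm across, 115 mm tall, upright, loose on the table, a bystander; origin on the table under it
- brush: table brush, grey head and wooden handle, lying flat along its x, loose on the table, a bystander; origin on the table under it
Things that resemble listed ones, but are neither listed nor needed, are in the scene too. There is more than one size of the part that bears ball_green_center; the job needs the smaller. What is shaped like the part that bears stand_seat but brown is not meant.

How it is judged:
On the way, in this order (a step that is already met when the one before it is completed fails the run):
1. the pointer's tip rests over the disc of the called colour (((horizontal distance between ball_red_center and stand_seat below 0.015 m and horizontal distance between pointer_tip and disc_red below 0.018 m) or (horizontal distance between ball_yellow_center and stand_seat below 0.015 m and horizontal distance between pointer_tip and disc_yellow below 0.018 m) or (horizontal distance between ball_blue_center and stand_seat below 0.015 m and horizontal distance between pointer_tip and disc_blue below 0.018 m) or (horizontal distance between ball_green_center and stand_seat below 0.015 m and horizontal distance between pointer_tip and disc_green below 0.018 m)) and velocity of joint pointer between -0.05 and 0.05 rad/s), for 0.2 s.
2. the buzzer is pressed (((horizontal distance between ball_red_center and stand_seat below 0.015 m and horizontal distance between pointer_tip and disc_red below 0.018 m) or (horizontal distance between ball_yellow_center and stand_seat below 0.015 m and horizontal distance between pointer_tip and disc_yellow below 0.018 m) or (horizontal distance between ball_blue_center and stand_seat below 0.015 m and horizontal distance between pointer_tip and disc_blue below 0.018 m) or (horizontal distance between ball_green_center and stand_seat below 0.015 m and horizontal distance between pointer_tip and disc_green below 0.018 m)) and value of joint buzzer above 0.004 m).
At the end, for the whole second after the job is handed in: The pointer's tip is at rest over the disc (within its 18 mm radius) whose colour is that of the ball on the white stand, the buzzer has been pressed after that (beyond 4 mm) and is up again, and the balls and bystanders are within 12 mm of where they were (all of step 1 and value of joint buzzer below 0.0015 m and distance of each of ball_red_center, ball_yellow_center, ball_blue_center, ball_green_center, chalk_a, chalk_b, can, brush from where it was at the start of the episode below 0.012 m); the robot touches nothing.
It fails at once if the pointer is pinched: the fingers press on both its flanks at once (contact force between the fingers and pointer_left above 2 N and contact force between the fingers and pointer_right above 2 N).
It fails at once if the buzzer is sounded while the pointer is off the right disc (value of joint buzzer above 0.004 m and not ((horizontal distance between ball_red_center and stand_seat below 0.015 m and horizontal distance between pointer_tip and disc_red below 0.018 m) or (horizontal distance between ball_yellow_center and stand_seat below 0.015 m and horizontal distance between pointer_tip and disc_yellow below 0.018 m) or (horizontal distance between ball_blue_center and stand_seat below 0.015 m and horizontal distance between pointer_tip and disc_blue below 0.018 m) or (horizontal distance between ball_green_center and stand_seat below 0.015 m and horizontal distance between pointer_tip and disc_green below 0.018 m))).
It fails at once if a ball is lifted or moved more than 12 mm (distance of any of ball_red_center, ball_yellow_center, ball_blue_center, ball_green_center from where it was at the start of the episode above 0.012 m).
It fails at once if a bystander is lifted or moved more than 12 mm (distance of any of chalk_a, chalk_b, can, brush from where it was at the start of the episode above 0.012 m).
It also fails if it takes over 51 s, if anything falls off the work surface, if the arm or the gripper's body presses on something with over 40 N, if the wrist force passes 120 N, or if a joint passes its speed limit or range.

## Robot

A 6-joint arm with a two-finger parallel gripper is mounted at the origin on the work surface. World frame = base frame: x ahead of the robot, y to its left, z up, the work surface at z = 0. Lengths are in m, angles in rad, forces in N, time in s.
With the tool pointing down it reaches from about 0.35 to 0.775 m from the base axis. Payload 7.3 kg.
Tool frame: the origin (TCP) lies midway between the tips of the shut fingers; the grasp point (between the pads) lies 19 mm behind it (tcp_to_grasp is the distance from the TCP to the grasp point, in m); z points along the fingers, y is the line along which they close (so a half turn about z gives the same grasp; the last joint's range is limited). The gripper opens to 92 mm and grips with 3 to 60 N. Pads are 19 mm wide; open, the fingers measure 130 mm over their backs; the gripper's body (75 mm by 190 mm) begins 47 mm behind the grasp point.
Start: joints at [1.053, 0.342, 1.524, -0, 1.275, -0.146], TCP at [0.191, 0.489, 0.227] pointing down, gripper open.
Joint ranges: [-2.53, 2.53], [-0.77, 2.02], [0.04, 2.7], [-1, 4.14], [0.28, 2.66], [-3.11, 3.11]. Speed limits (rad/s): [2.57, 2.57, 3.14, 3.14, 3.14, 3.14].

## Interface

Orientations are given as [roll, pitch, yaw] about the fixed x, y, z axes, in that order (R = Rz(yaw) Ry(pitch) Rx(roll)).
In Python, from cell import observe, read_camera, calibration, hand_in, tcp_to_grasp gives the robot as it stands.
- The arm moves only by the tool send_rows, never from a script. Its argument "targets" is a list of rows, each a list of 5 numbers: the opening, from 0 (shut) to 1 (fully open), then the shift along the world's x, y, z in m, then the turn about the world's z in rad. A call has 1 to 5 rows; each row shifts and turns the commanded pose from where the row before left it; what a row does not reach is not made up. A row lasts 1/10 s, in which the tool goes at most 50 mm and 8.59 degrees, less where a joint would pass 70% of its speed; a pose out of reach is approached as far as the arm can. A call is refused whole if a number of a shift passes 0.05 or a number of a turn 0.15, either way. A call with a gripper value outside its range is refused whole. The fingers move at their own pace and stop on an object; "grip_force" is the grip in N (left out, the last holds). Time passes only in rows, so rows that do not move let the fingers close. It gives the time, the measured TCP pose, the force, the opening and the grip force at its end, in the units of the state.
- observe(): the state, without advancing time (a new reading comes with each control period).
- read_camera(name): name is "side" or "top"; returns (picture, depth): 480x640x3 uint8, red, green, blue; 480x640 float32, m along the optical axis (not along the pixel's ray), 0 where there is no reading.
- calibration(name): a dict with "intrinsics" (3x3 intrinsics, pixels), "world_to_cam" (4x4, takes a point from world to camera coordinates). Camera axes: x right, y up, looking along -z (the intrinsics and any distortion apply to the point x, -y, -z); pixel columns grow to the right and rows downward; lengths in m; the calibration is good to about 2 mm. A picture is of the moment at which its call begins. calibration takes no time and is no camera call.
- hand_in(): hands the job in; it is judged then, once.
The state is a dict: "time": time; "qpos": joint angles; "qvel": joint speeds; "joint_efforts": joint torques, N m; "tool_pos": TCP position; "tool_rot": TCP orientation; "contact_force": force on the tool from outside, world axes, zero at the start; "torque": the same for the moment, N m; "opening": finger opening in m; "grip_force": force on a finger pad.
Only numpy, scipy, OpenCV 4.12 (cv2) and the standard library are available. Lean on these libraries where they do the work, as an engineer would, in place of code of your own. Each camera call takes 0.05 s, during which the arm holds its last target. There are 200 camera calls.

## Working session

There is one attempt and no reset: what is moved stays moved. The work goes in short steps, Python scripts to look and compute and a tool call to move; the robot and the scene stay as the last step left them, time stands still between calls to the robot, and variables do not carry over. Pictures are saved under pics/ and viewed, at most 10 in all, crops included, and the job is handed in when it is done.

Besides the shell and the picture viewer there is one more tool, called after ">>>" as a command line: name --pt "numbers of a row" for each row, then --argument value for the rest. send_rows: Moves the arm, as the interface text tells. Its arguments: {"type":"object","properties":{"targets":{"type":"array","items":{"type":"array","items":{"type":"number"}}},"grip_force":{"type":"number"}},"required":["targets"]}

```bash
mkdir -p pics; cat > h.py <<'E'
import numpy as np,cv2
from cell import observe,read_camera,calibration
def snap(n,f):
    p,d=read_camera(n); np.savez('/tmp/'+f,p=p,d=d); cv2.imwrite(f'pics/{f}.png',p[:,:,::-1]); return p,d
def pt(n,u,v,z):
    c=calibration(n);K=np.array(c['intrinsics']);T=np.array(c['world_to_cam']);R=T[:3,:3];t=T[:3,3]
    r=np.linalg.inv(K)@[u,v,1];r=R.T@(r*[1,-1,-1]);o=-R.T@t
    return o+r*(z-o[2])/r[2]
def cloud(n,d):
    c=calibration(n);K=np.array(c['intrinsics']);T=np.array(c['world_to_cam'])
    v,u=np.mgrid[:480,:640];r=np.stack([u,v,np.ones_like(u)],-1)@np.linalg.inv(K).T*d[...,None]*[1,-1,-1]
    return (r-T[:3,3])@T[:3,:3]
E
python3 - <<'E'
from h import *
for n in('top','side'): snap(n,n+'0'); print(calibration(n))
print(observe())
E
```

```text
{'intrinsics': array([[500.56589324,   0.        , 328.65820286],
       [  0.        , 500.56589324, 240.56035699],
       [  0.        ,   0.        ,   1.        ]]), 'world_to_cam': array([[-2.13835153e-02, -9.99765794e-01, -3.33201394e-03,
        -1.22485058e-02],
       [ 9.93400371e-01, -2.16227800e-02,  1.12641725e-01,
        -6.32906426e-01],
       [-1.12687391e-01, -9.01347849e-04,  9.93630082e-01,
        -1.21887833e+00],
       [ 0.00000000e+00,  0.00000000e+00,  0.00000000e+00,
         1.00000000e+00]])}
{'intrinsics': array([[521.93958534,   0.        , 316.28341533],
       [  0.        , 521.93958534, 239.51744617],
       [  0.        ,   0.        ,   1.        ]]), 'world_to_cam': array([[ 0.98866289, -0.1485009 ,  0.02220731, -0.63968078],
       [ 0.07126284,  0.59424349,  0.80112189, -0.06653947],
       [-0.13216387, -0.79045693,  0.59808908, -1.19045248],
       [ 0.        ,  0.        ,  0.        ,  1.        ]])}
{'time': 0.1, 'qpos': array([ 1.05300139e+00,  3.42692743e-01,  1.52490714e+00,  2.22868681e-06,
        1.27541468e+00, -1.46002330e-01]), 'qvel': array([-0.0006829 , -0.00222285, -0.00149941,  0.00016239, -0.0022153 ,
       -0.00015255]), 'joint_efforts': array([ 1.68895349e-03, -4.32004917e+01, -2.44696462e+01,  7.20232632e-02,
        5.25958801e-02, -4.47040054e-05]), 'tool_pos': array([0.19052432, 0.48882148, 0.22609887]), 'tool_rot': array([-3.14018617e+00, -2.08975049e-04,  2.76979925e+00]), 'contact_force': array([ 0.16342503,  0.08272505, -0.93369741]), 'torque': array([0.04267488, 0.02617389, 0.01740291]), 'grip_force': 0.0, 'opening': 0.09156163067580902}
```

View pics/top0.png

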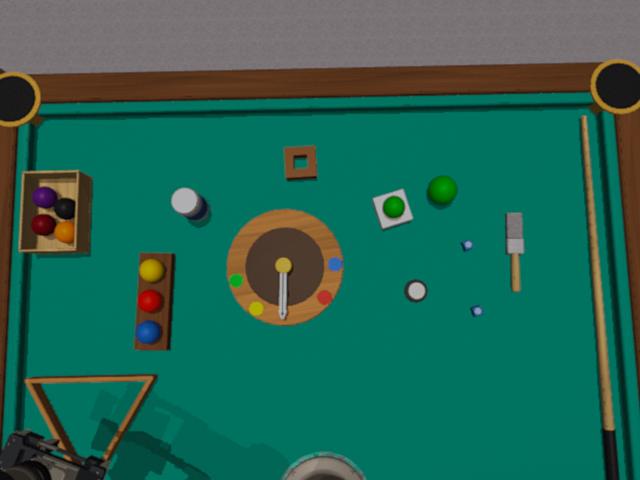

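View pics/side0.png

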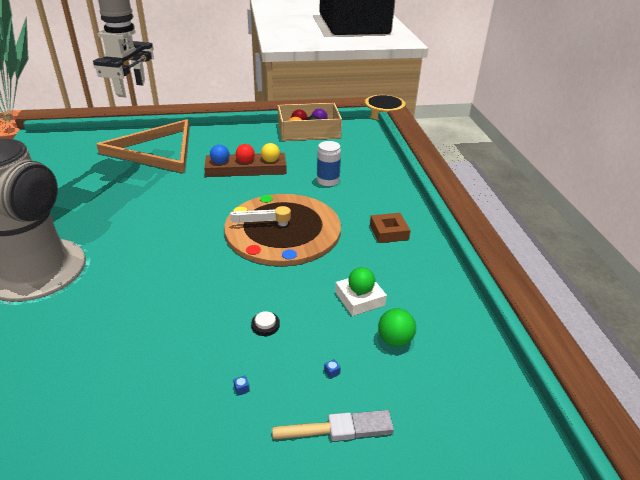

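The top view shows the green ball on the white stand (394,208), the pointer running from hub (283,265) to tip (283,316), the green disc at (236,281) clockwise of it, and the buzzer at (416,291). The side view agrees, with the buzzer at (265,321) and the arm's shut path clear. Next I measure.

```bash
cat > m.py <<'E'
from h import *
def blob(p,m,box):
    u0,v0,u1,v1=box; k=np.zeros(m.shape,np.uint8); k[v0:v1,u0:u1]=m[v0:v1,u0:u1]
    n,l,s,c=cv2.connectedComponentsWithStats(k); i=1+np.argmax(s[1:,4]); return c[i],s[i,4],l==i
def hsv(p): return cv2.cvtColor(p,cv2.COLOR_RGB2HSV)
E
python3 - <<'E'
from m import *
T=np.load('/tmp/top0.npz');S=np.load('/tmp/side0.npz')
def masks(p):
    h=hsv(p);H,s,v=[h[...,i].astype(int) for i in range(3)]
    return dict(white=(s<60)&(v>110),green=(H>50)&(H<70)&(s>150)&(v>90),gold=(H>18)&(H<32)&(s>110)&(v>100),red=((H<5)|(H>175))&(s>180)&(v>120),yel=(H>22)&(H<32)&(s>180)&(v>130),blue=(H>100)&(H<125)&(s>150)&(v>100))
mt,ms=masks(T['p']),masks(S['p'])
for nm,m,bt,bs,z in [('buzz','white',(402,277,430,305),(250,308,282,330),.022),('green','green',(225,270,246,292),(256,192,276,205),.02),('red','red',(315,288,334,306),(240,243,265,258),.02),('yel','yel',(246,299,266,318),(228,203,250,214),.02),('blue','blue',(325,255,345,274),(278,247,302,262),.02),('hub','gold',(272,254,295,277),(270,203,295,222),.06)]:
    a=blob(T['p'],mt[m],bt);b=blob(S['p'],ms[m],bs)
    P=cloud('top',T['d'])[a[2]];Q=cloud('side',S['d'])[b[2]]
    print(nm,a[0].round(1),a[1],pt('top',*a[0],z).round(4),'side',b[0].round(1),b[1],pt('side',*b[0],z).round(4),'depth z',np.median(P[:,2]).round(4),np.median(Q[:,2]).round(4))
a=blob(T['p'],mt['white'],(270,270,296,326));v,u=np.nonzero(a[2]);print('arm',u.min(),u.max(),v.min(),v.max())
for r in range(v.min(),v.max()+1,4): print(r,pt('top',u[v==r].mean(),r,.058).round(4),(v==r).sum(),np.median(cloud('top',T['d'])[r,u[v==r],2]).round(4))
# board outline
P=cloud('top',T['d']);k=(P[...,2]>.012)&(P[...,2]<.026);k[:200]=0;k[335:]=0;k[:,:215]=0;k[:,355:]=0
c=max(cv2.findContours(k.astype(np.uint8),0,2)[0],key=cv2.contourArea);e=cv2.fitEllipse(c);print('board',e,pt('top',*e[0],.018))
E
python3 -c "
import cv2;i=cv2.imread('pics/top0.png')[195:345,205:445];cv2.imwrite('pics/c.png',cv2.resize(i,None,fx=3.3,fy=3.3,interpolation=2))"
```

```text
buzz [416.4 290.3] 223 [ 0.504  -0.2428  0.022 ] side [264.9 319.7] 296 [ 0.5048 -0.249   0.022 ] depth z 0.0224 0.0226
green [235.6 280.2] 135 [0.539  0.2104 0.02  ] side [265.8 198.2] 71 [0.5396 0.2089 0.02  ] depth z 0.0208 0.0212
red [324.1 296.9] 134 [ 0.4925 -0.0115  0.02  ] side [252.9 249.2] 109 [ 0.4932 -0.0128  0.02  ] depth z 0.0206 0.0211
yel [255.8 308.2] 171 [0.468  0.1598 0.02  ] side [240.4 208.9] 33 [0.4696 0.1641 0.02  ] depth z 0.0205 0.0203
blue [334.7 263.7] 124 [ 0.5751 -0.0398  0.02  ] side [288.8 254. ] 104 [ 0.5753 -0.041   0.02  ] depth z 0.02 0.021
hub [283.  264.8] 213 [0.5727 0.087  0.06  ] side [282.5 211.2] 116 [0.573  0.0806 0.06  ] depth z 0.0601 0.0606
arm 279 286 273 318
273 [0.5526 0.0874 0.058 ] 6 0.0588
277 [0.5429 0.0875 0.058 ] 7 0.0592
281 [0.5331 0.0876 0.058 ] 7 0.0583
285 [0.5234 0.0877 0.058 ] 7 0.0567
289 [0.5137 0.089  0.058 ] 8 0.0544
293 [0.504  0.0891 0.058 ] 8 0.0573
297 [0.4943 0.0892 0.058 ] 8 0.0581
301 [0.4847 0.0893 0.058 ] 8 0.0603
305 [0.4751 0.0907 0.058 ] 7 0.0566
309 [0.4654 0.0896 0.058 ] 8 0.0565
313 [0.4559 0.0909 0.058 ] 6 0.0597
317 [0.4463 0.091  0.058 ] 5 0.0587
board ((284.3628845214844, 266.8263854980469), (114.7183609008789, 115.8778305053711), 44.984230041503906) [0.57013866 0.08748916 0.018     ]
```

View pics/c.png

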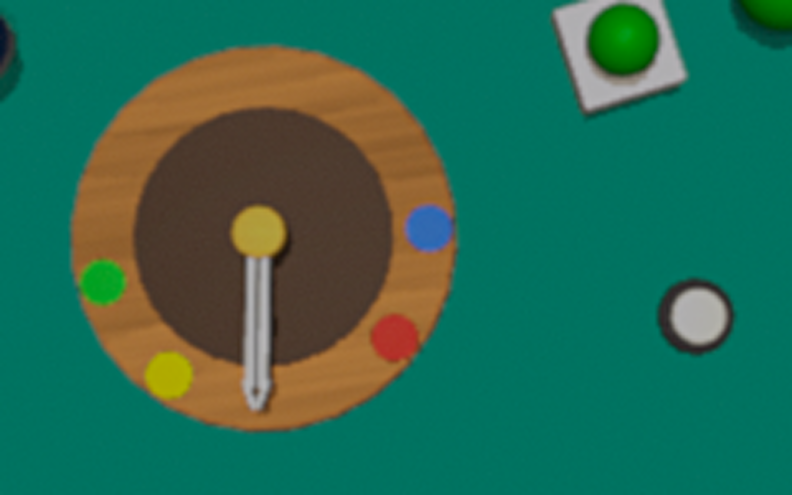

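Green is called, and the green disc is about 75° clockwise of the hub's −x direction. The pointer is now at about 2°. I'll shut the fingers and move over to the pointer's left flank (−y side).

>>> send_rows --pt "0 0.024 -0.039 0 0.03" --pt "0 0.024 -0.039 0 0.03" --pt "0 0.024 -0.039 0 0.03" --pt "0 0.024 -0.039 0 0.03" --pt "0 0.024 -0.039 0 0.03" --grip_force 5

```text
time: 0.6
tool_pos: [0.3111, 0.2925, 0.2266]
tool_rot: [-3.141, -0.0, 2.922]
contact_force: [0.7, 0.6, 0.9]
opening: 0.0566
grip_force: 0.0
```

>>> send_rows --pt "0 0.024 -0.039 0 0.03" --pt "0 0.024 -0.039 0 0.03" --pt "0 0.024 -0.039 0 0.03" --pt "0 0.024 -0.039 0 0.03" --pt "0 0.024 -0.039 0 0.03"

```text
time: 1.1
tool_pos: [0.4312, 0.0974, 0.2266]
tool_rot: [3.141, -0.0, 3.071]
contact_force: [0.3, -0.3, -0.2]
opening: 0.0165
grip_force: 0.0
```

>>> send_rows --pt "0 0.024 -0.039 0 0.03" --pt "0 0.024 -0.039 0 0.03" --pt "0 0 0 0 0" --pt "0 0 0 0 0"

```text
time: 1.5
tool_pos: [0.4785, 0.0205, 0.2261]
tool_rot: [3.141, -0.002, 3.127]
contact_force: [0.0, 0.2, -0.7]
opening: 0.0002
grip_force: 0.0
```

>>> send_rows --pt "0 0.003 0 -0.045 0" --pt "0 0 0 -0.045 0" --pt "0 0 0 -0.045 0" --pt "0 0 0 -0.035 0" --pt "0 0 0 -0.018 0"

```text
time: 2.0
tool_pos: [0.479, 0.023, 0.0361]
tool_rot: [3.141, -0.005, 3.131]
contact_force: [0.4, -0.4, 0.8]
opening: 0.0007
grip_force: 0.0
```

>>> send_rows --pt "0 0 0.01 0 0" --pt "0 0 0.01 0 0" --pt "0 0 0.005 0 0" --pt "0 0 0 0 0"

```text
time: 2.4
tool_pos: [0.4824, 0.0475, 0.0401]
tool_rot: [3.142, 0.003, 3.132]
contact_force: [1.0, -0.6, -0.3]
opening: 0.0005
grip_force: 0.0
```

```bash
python3 - <<'E'
from h import *
p,_=snap('top','t1');q,_=snap('side','s1')
a=cv2.resize(p[195:345,215:355],None,fx=2.8,fy=2.8);b=cv2.resize(q[150:300,180:380],(560,420))
cv2.imwrite('pics/c1.png',np.hstack([cv2.resize(a,(392,420)),b[:,:400]])[:,:,::-1])
E
```

```text
(no output)
```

View pics/c1.png

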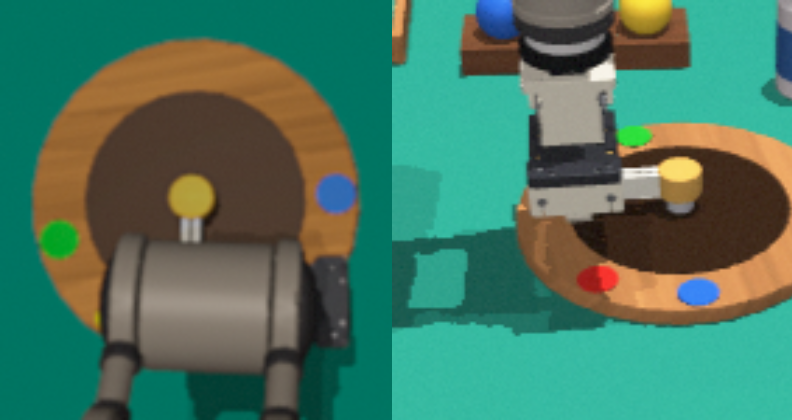

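The pointer is untouched, with the fingertip beside its left flank. I'll push in an arc, turning the tool along with it.

>>> send_rows --pt "0 0 0.007 0 -0.05" --pt "0 0 0.007 0 -0.05" --pt "0 0 0.007 0 -0.05" --pt "0 0 0.007 0 -0.05" --pt "0 0 0.007 0 -0.05"

```text
time: 3.0
tool_pos: [0.4815, 0.0809, 0.0391]
tool_rot: [-3.141, -0.0, 2.877]
contact_force: [-1.6, -0.9, 0.3]
opening: 0.0006
grip_force: 0.6
```

>>> send_rows --pt "0 0 0.005 0 -0.052" --pt "0 0 0.005 0 -0.052" --pt "0 0.001 0.005 0 -0.052" --pt "0 0.001 0.005 0 -0.052" --pt "0 0.001 0.005 0 -0.052"

```text
time: 3.5
tool_pos: [0.4844, 0.1059, 0.0391]
tool_rot: [-3.141, -0.0, 2.617]
contact_force: [-1.3, -2.1, 0.4]
opening: 0.0006
grip_force: 0.6
```

```bash
python3 - <<'E'
from h import *
p,_=snap('top','t2');q,_=snap('side','s2')
print(observe()['tool_pos'],observe()['tool_rot'],observe()['contact_force'])
a=cv2.resize(p[195:345,215:355],None,fx=2.8,fy=2.8);b=cv2.resize(q[150:300,180:380],(560,420))
cv2.imwrite('pics/c2.png',np.hstack([cv2.resize(a,(392,420)),b[:,:400]])[:,:,::-1])
E
```

```text
[0.48482638 0.106218   0.03911421] [3.14127395e+00 4.18480987e-04 2.61945731e+00] [-0.07150435 -0.29163195 -0.68656193]
```

View pics/c2.png

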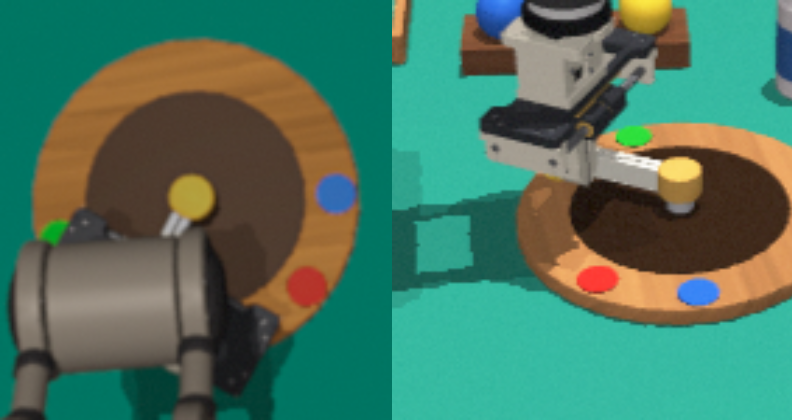

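The pointer has turned to about 30° and the fingers follow it flush, as modelled. I'll continue.

>>> send_rows --pt "0 0.001 0.005 0 -0.052" --pt "0 0.001 0.005 0 -0.052" --pt "0 0.001 0.004 0 -0.052" --pt "0 0.002 0.004 0 -0.052" --pt "0 0.002 0.004 0 -0.052"

```text
time: 4.1
tool_pos: [0.4917, 0.1278, 0.039]
tool_rot: [-3.141, 0.0, 2.359]
contact_force: [-1.3, -0.5, 0.9]
opening: 0.0007
grip_force: 0.6
```

>>> send_rows --pt "0 0.002 0.004 0 -0.052" --pt "0 0.002 0.004 0 -0.052" --pt "0 0.003 0.004 0 -0.052" --pt "0 0.003 0.004 0 -0.052" --pt "0 0.003 0.003 0 -0.052"

```text
time: 4.6
tool_pos: [0.5047, 0.1469, 0.039]
tool_rot: [-3.141, -0.0, 2.099]
contact_force: [-1.2, 0.8, -0.5]
opening: 0.0002
grip_force: 0.6
```

```bash
python3 - <<'E'
from h import *
p,_=snap('top','t3');q,_=snap('side','s3')
print(observe()['tool_pos'],observe()['tool_rot'],observe()['contact_force'])
a=cv2.resize(p[195:345,215:355],None,fx=2.8,fy=2.8);b=cv2.resize(q[150:300,180:380],(560,420))
cv2.imwrite('pics/c3.png',np.hstack([cv2.resize(a,(392,420)),b[:,:400]])[:,:,::-1])
E
```

```text
[0.50510193 0.14707335 0.03900468] [3.14085610e+00 2.33148400e-04 2.10049053e+00] [ 0.41534639 -0.50892772  0.37054608]
```

View pics/c3.png

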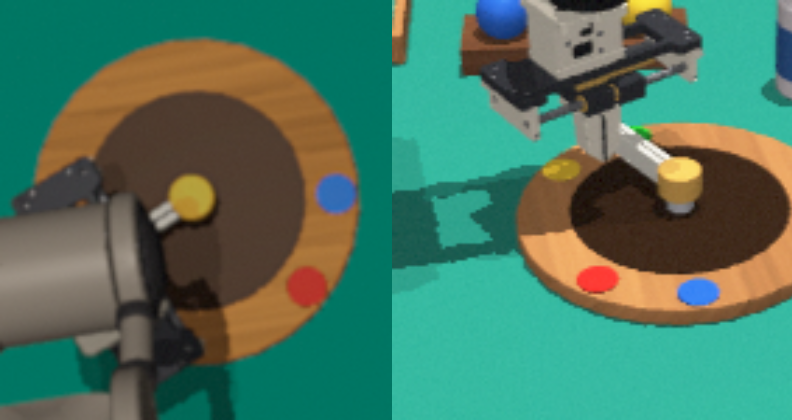

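The pointer is at about 59°, next to green. The last 15° follows, then I back off and look.

>>> send_rows --pt "0 0.003 0.004 0 -0.05" --pt "0 0.004 0.003 0 -0.05" --pt "0 0.004 0.003 0 -0.05" --pt "0 0.004 0.003 0 -0.05" --pt "0 0.003 0.003 0 -0.05"

```text
time: 5.2
tool_pos: [0.5227, 0.1627, 0.0388]
tool_rot: [-3.141, 0.0, 1.85]
contact_force: [-0.8, -1.2, 0.3]
opening: 0.0009
grip_force: 0.5
```

>>> send_rows --pt "0 0 0 0 0" --pt "0 -0.005 -0.002 0 0" --pt "0 -0.02 -0.01 0 0" --pt "0 -0.03 -0.02 0 0" --pt "0 -0.02 -0.02 0.01 0"

```text
time: 5.7
tool_pos: [0.4443, 0.1104, 0.0478]
tool_rot: [-3.138, -0.001, 1.853]
contact_force: [0.2, -0.5, 1.4]
opening: 0.0006
grip_force: 0.0
```

>>> send_rows --pt "0 0 0 0.04 0" --pt "0 0 -0.03 0.04 0" --pt "0 0 -0.05 0.02 0" --pt "0 0 -0.05 0 0" --pt "0 0 -0.05 0 0"

```text
time: 6.2
tool_pos: [0.4473, -0.0671, 0.1484]
tool_rot: [3.139, 0.002, 1.853]
contact_force: [0.7, -0.7, -0.3]
opening: 0.0004
grip_force: 0.0
```

>>> send_rows --pt "0 0 -0.05 0 0" --pt "0 0 -0.05 0 0" --pt "0 0 0 0 0"

```text
time: 6.5
tool_pos: [0.4473, -0.1709, 0.1475]
tool_rot: [3.141, 0.003, 1.845]
contact_force: [0.4, 1.2, -0.1]
opening: 0.0005
grip_force: 0.0
```

```bash
python3 - <<'E'
from m import *
p,d=snap('top','t4');print(observe()['tool_pos'],observe()['tool_rot'])
h=hsv(p);m=(h[...,1]<60)&(h[...,2]>110)
_,n,k=blob(p,m,(222,245,278,305));v,u=np.nonzero(k);print(n,u.min(),u.max(),v.min(),v.max())
P=np.array([pt('top',x,y,.058)[:2] for x,y in zip(u,v)]);l=cv2.fitLine(P.astype(np.float32),2,0,.01,.01).ravel()
D=l[:2]*np.sign(l[1]);hub=np.array([.5715,.0865]);print('angle deg',np.degrees(np.arctan2(D[1],-D[0])),'offset of hub from line',np.cross(D,hub-l[2:]),'tip',P[np.argmax(P@D)],'pred',hub+.127*D)
cv2.imwrite('pics/c4.png',cv2.resize(p[195:345,215:435],None,fx=3,fy=3)[:,:,::-1])
E
```

```text
[ 0.44692089 -0.16802774  0.14722171] [3.14135745e+00 4.80285282e-04 1.84621927e+00]
318 233 276 264 283
angle deg 72.64406 offset of hub from line 0.0009501814349526412 tip [0.53330043 0.2096386 ] pred [0.53361502 0.2077177 ]<stdin>:6: DeprecationWarning: Arrays of 2-dimensional vectors are deprecated. Use arrays of 3-dimensional vectors instead. (deprecated in NumPy 2.0)
```

View pics/c4.png

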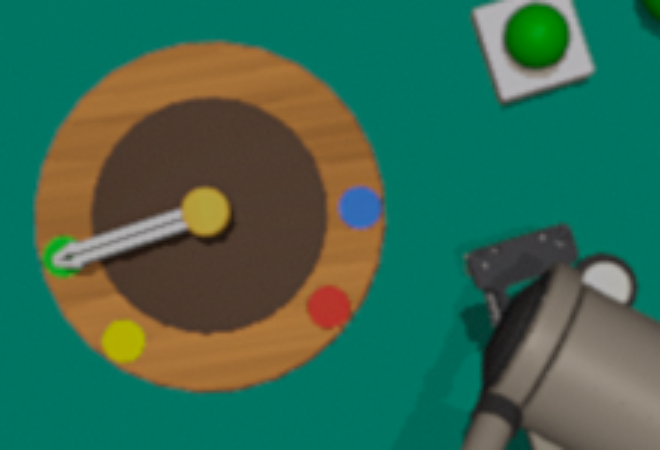

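The tip lies about 6 mm from the green disc's centre, well inside the 18 mm. Now the buzzer.

>>> send_rows --pt "0 0.03 -0.04 0 0" --pt "0 0.027 -0.036 0 0" --pt "0 0 0 -0.04 0" --pt "0 0 0 -0.04 0" --pt "0 0 0 -0.03 0"

```text
time: 7.05
tool_pos: [0.5037, -0.2393, 0.0351]
tool_rot: [-3.14, -0.002, 1.852]
contact_force: [-0.3, -0.2, 0.3]
opening: 0.0006
grip_force: 0.0
```

>>> send_rows --pt "0 0 0 -0.008 0" --pt "0 0 0 0 0" --pt "0 0 0 0 0"

```text
time: 7.35
tool_pos: [0.5056, -0.2412, 0.0309]
tool_rot: [3.14, 0.002, 1.851]
contact_force: [0.1, -0.0, 0.2]
opening: 0.0005
grip_force: 0.0
```

>>> send_rows --pt "0 0 -0.004 -0.006 0" --pt "0 0 0 -0.004 0" --pt "0 0 0 -0.002 0" --pt "0 0 0 -0.002 0" --pt "0 0 0 0 0"

```text
time: 7.85
tool_pos: [0.5057, -0.2462, 0.0163]
tool_rot: [3.14, 0.003, 1.85]
contact_force: [1.7, -3.0, 5.0]
opening: 0.0004
grip_force: 2.6
```

>>> send_rows --pt "0 0 0 -0.002 0" --pt "0 0 0 0 0"

```text
time: 8.05
tool_pos: [0.5057, -0.2463, 0.016]
tool_rot: [3.139, 0.003, 1.85]
contact_force: [-3.2, 0.5, 19.3]
opening: 0.0004
grip_force: 9.9
```

>>> send_rows --pt "0 0 0 0.01 0" --pt "0 0 0 0.03 0" --pt "0 0 0 0.04 0" --pt "0 0 0 0.04 0" --pt "0 -0.03 0 0.01 0"

```text
time: 8.55
tool_pos: [0.4781, -0.2465, 0.1475]
tool_rot: [3.136, 0.007, 1.851]
contact_force: [0.8, -0.4, -0.5]
opening: 0.0006
grip_force: 0.0
```

>>> send_rows --pt "0 -0.04 0 0 0" --pt "0 -0.04 0 0 0" --pt "0 0 0 0 0" --pt "0 0 0 0 0"

```text
time: 8.95
tool_pos: [0.3942, -0.2452, 0.1435]
tool_rot: [3.141, -0.0, 1.848]
contact_force: [0.4, -1.1, -0.3]
opening: 0.0005
grip_force: 0.0
```

```bash
python3 - <<'E'
from m import *
p,d=snap('top','t5');print(observe()['tool_pos'],observe()['contact_force'])
a=np.load('/tmp/top0.npz')['p'];P=cloud('top',d);print('button z',np.median(P[287:294,412:420,2]))
cv2.imwrite('pics/c5.png',p[:,:,::-1])
E
```

```text
[ 0.39499741 -0.24541264  0.14348113] [0.07341692 0.01451264 0.1857721 ]
button z 0.02225490274551569
```

View pics/c5.png

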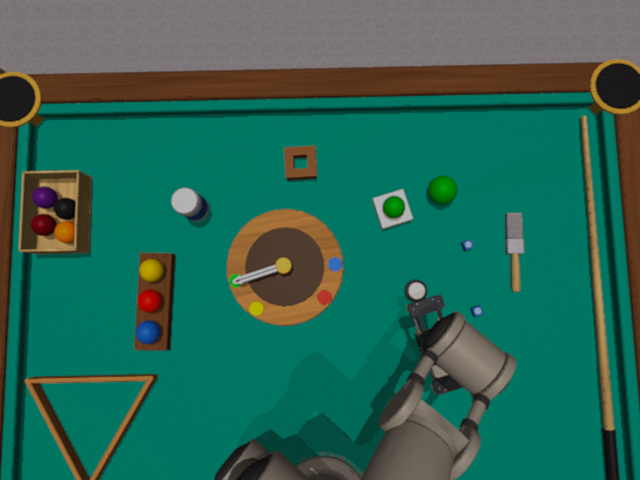

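The button bottomed out (19 N at full travel) and is up again at z = 22 mm. The pointer is over green at (236,280), everything else is where it was, and the robot is clear.

```bash
python3 -c "from cell import hand_in;print(hand_in())"
```

```text
the job is handed in; nothing more can be done
None
```

I pushed the pointer onto the green disc (the stand's ball is green), about 6 mm from its centre, pressed the buzzer fully down and let it come up, and handed the job in; the result was not reported back.

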